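# A chocolate with the coffee: press one out, twist the dish off and hold it out level

### The arm

A 7-joint arm with a two-finger parallel gripper is mounted at the origin on a cart in front of the work surface, level with it; the furniture and walls round the work are solid. World frame = base frame: x ahead of the robot, y to its left, z up, the work surface at z = 0. Lengths are in mm, angles in rad, forces in N, time in s.
With the tool pointing down it reaches from about 350 to 900 mm from the base axis. Payload 8.1 kg.
Tool frame: the origin (TCP) lies midway between the tips of the shut fingers; the grasp point (between the pads) lies 19 mm behind it; z points along the fingers, y is the line along which they close (so a half turn about z gives the same grasp; the last joint's range is limited). The gripper opens to 92 mm and grips with 3 to 60 N. Pads are 19 mm wide; open, the fingers measure 130 mm over their backs; the gripper's body (75 mm by 190 mm) begins 47 mm behind the grasp point.
Start: joints at [-1.288, 0.434, 0.025, 1.573, -0.012, 1.134, -0.075], TCP at [235.215, 579.064, 226.742] pointing down, gripper open.
Joint ranges: [-2.62, 2.62], [-0.44, 2.09], [-1.27, 1.32], [0.08, 2.57], [-1.32, 4.46], [0.12, 2], [-2.74, 2.74]. Speed limits (rad/s): [2.22, 2.22, 3.01, 3.01, 3.14, 3.14, 3.14].

### API

Orientations are given as a 3x3 rotation matrix whose columns are the frame's x, y, z axes.
In Python, from rig import status, cams, robot gives the robot as it stands.
- The arm moves only by the tool play_rows, never from a script. Its argument "rows" is a list of rows, each a list of 2 entries, a list of its own where there are three numbers: the shift along the tool's x, y, z in mm, then the turn, a rotation vector about the tool's x, y, z in degrees. In form: [[[x, y, z], [wx, wy, wz]], ...]. A call has 1 to 12 rows; each row shifts and turns the commanded pose from where the row before left it, along the tool's axes as they then stand; what a row does not reach is not made up. A row lasts 1/10 s, in which the tool goes at most 50 mm and 8.59 degrees, less where a joint would pass 70% of its speed; a pose out of reach is approached as far as the arm can. A call with a gripper value outside its range is refused whole. "hand" is the opening in per cent of the stroke, from 0 (shut) to 100 (fully open), set as the call begins (left out, the last holds). The fingers move at their own pace and stop on an object; "force" is the grip in N (left out, the last holds). Time passes only in rows, so rows that do not move let the fingers close. It gives the time, the measured TCP pose, the force, the opening and the grip force at its end, in the units of the state.
- status.observe(): the state, without advancing time (a new reading comes with each control period).
- cams.snapshot(name): name is "scene" or "top" or "wrist"; returns the picture (400x640x3 uint8, red, green, blue); there is no depth.
- cams.calibration(name): a dict with "vfov" (degrees; the focal length in pixels is half the picture's height over the tangent of half this angle, whatever the lens; pixels are square), "cx", "cy" (the principal point, pixels), "view" (4x4, takes a point from world to camera coordinates). Camera axes: x right, y up, looking along -z (the intrinsics and any distortion apply to the point x, -y, -z); pixel columns grow to the right and rows downward; lengths in mm; the calibration is good to about 2 mm. A picture is of the moment at which its call begins: read the wrist's pose just before it. calibration takes no time and is no camera call; for the wrist camera it gives the pose at the moment of the call.
- robot.finish_job(): hands the job in; it is judged then, once.
The state is a dict: "time": time; "joint_positions": joint angles; "qvel": joint speeds; "joint_efforts": joint torques, N m; "ee_pos": TCP position; "eef_rot": TCP orientation; "ft_force": force on the tool from outside, world axes, zero at the start; "moment": the same for the moment, N m; "opening": finger opening in mm; "gripper_force": force on a finger pad.
Only numpy, scipy, OpenCV 4.12 (cv2) and the standard library are available. Lean on these libraries where they do the work, as an engineer would, in place of code of your own. Each camera call takes 0.05 s, during which the arm holds its last target. There are 200 camera calls.

### The job

Press the pedal of the chocolate dispenser right down to its stop, once, so that a single chocolate ball rolls into the catch dish, and let the ball come to rest in the middle. Then take the dish by its wooden handle, unlock it with a quarter turn anticlockwise (seen from above), lift it up about 10 cm with the dish level and the ball staying in the middle, and finish while still holding it up there, still and level. Keep the other chocolates on the rack and leave the mug, the teaspoon and the notepad alone.

Things in the scene. Friction and masses are not known exactly. Their poses are not given: they have to be found in the camera images.
- dispenser: Fixed chocolate dispenser on a light wooden board, 14 mm high. Origin on the worktop under the centre of the dish's socket; +x runs from the socket to the wire rack behind it. The board spans x -78 to 254, y -124 to 72 mm. The rack slopes up from x = 69 (64 mm high) to x = 240 mm, is 52 mm wide and, with its balls, at most 120 mm high.
- socket (a point): Centre of the bayonet socket's floor, on the board under the dish. The dish's lugs sit under the lips of this grey ring (88 mm wide, 13 mm high). Turned 82 to 98 degrees anticlockwise from above from the dispenser's x, they lie in the gaps and the dish lifts straight out; a stop ends the turn at about 94 degrees, another a few degrees clockwise of the start.
- pedal (a joint): Angle of the dark steel pedal about its level shaft (along the dispenser's y, 111 mm behind the socket centre, 65 mm high): 0 at rest, 0.506 rad at its stop. Its spring pushes up with 2.5 N on the pad at rest, 7 N at the stop. Near the stop it lets the lowest ball go and holds back the next; every further full press lets out another.
- pedal_pad (a point): Centre of the top of the pedal's pad (34 x 36 mm, level at rest), on the dispenser's -y side. At rest 83 mm above the worktop; at the stop 24 mm lower, 3 mm farther from the shaft in plan and tilted 29 degrees. Free above; the dish's handle is 70 mm or more away.
- dish: Round steel catch dish, 125 mm wide, 0.2 to 0.3 kg, with a fixed stirrup handle. Origin under the centre of its foot, 14 mm above the worktop while seated. At the start its x axis lies along the dispenser's x within 3 degrees. Rim 47 mm above the origin. Floor dished at 6 degrees near the middle, 11 farther out: a ball stays in the middle only while it is level. 2 mm play in the socket.
- dish_well (a point): Point on the dish's axis, 38 mm above the dish's origin, where the centre of a ball lies when it rests in the middle of the dish.
- dish_grip (a point): Centre of the dish's light wooden grip, on the dish's axis, 105 mm above its origin (119 mm above the worktop while seated). The grip is 68 mm long along the dish's y, 12 mm wide along its x, 18 mm high. A ball resting in the dish has its top 42 mm below the grip's underside.
- choc_1: Hard dark-brown chocolate ball, 32 mm in diameter, 20 g, origin at its centre: the lowest of the four alike on the rack, let out first. It rolls about in the dish for some 4 s before it rests.
- choc_2: Second ball on the rack, same size, origin at its centre; stays on the rack (it moves down to the catch).
- choc_3: Third chocolate ball on the rack, same size, origin at its centre; stays on the rack.
- choc_4: Fourth, highest chocolate ball on the rack, same size, origin at its centre; stays on the rack.
- mug: Small green mug, 65 x 94 x 52 mm, to the left; bystander. Origin under it.
- tea_spoon: Teaspoon, 139 x 28 x 13 mm, lying to the left near the edge; bystander. Origin under it.
- notes: Spiral notepad, 148 x 109 x 13 mm, lying to the right near the edge; bystander. Origin under it.

How it is judged:
By the outcome, as a careful person would: the job done as asked, in the order asked, and still so for the second after the job is handed in, while the arm keeps its last pose, push and grip.
It also fails if it takes over 58 s, if anything falls off the work surface, if the arm or the gripper's body presses on something with over 40 N, if the wrist force passes 120 N, or if a joint passes its speed limit or range.

## Working session

There is one attempt and no reset: what is moved stays moved. The work goes in short steps, Python scripts to look and compute and a tool call to move; the robot and the scene stay as the last step left them, time stands still between calls to the robot, and variables do not carry over. Pictures are saved under pics/ and viewed, at most 10 in all, crops included, and the job is handed in when it is done.

Besides the shell and the picture viewer there is one more tool, called after ">>>" as a command line: name --argument value ..., lists and objects as JSON in quotes. play_rows: Moves the arm, as the interface text tells. Its arguments: {"type":"object","properties":{"rows":{"type":"array"},"hand":{"type":"number"},"force":{"type":"number"}},"required":["rows"]}

```bash
mkdir -p pics
python3 - <<'E'
from rig import status,cams,robot
import cv2,numpy as np
s=status.observe();print(s['time'],s['ee_pos'],s['eef_rot'],s['opening'])
ims=[]
for n in ['scene','top']:
    c=cams.calibration(n);print(n,c)
    im=cams.snapshot(n);cv2.imwrite(f'pics/{n}0.png',im[:,:,::-1])
E
```

```text
0.0 [235.02323356 578.57850655 225.94893403] [[-9.26475558e-01  3.76354638e-01 -4.76410332e-04]
 [ 3.76354921e-01  9.26474373e-01 -1.48683922e-03]
 [-1.18196874e-04 -1.55681957e-03 -9.99998781e-01]] 91.71238584465908
scene {'vfov': 45.24169389168379, 'cx': 314.0523912468357, 'cy': 198.0474080732672, 'view': array([[ 5.65064272e-01, -8.24884262e-01, -1.63805775e-02,
        -2.52770955e+02],
       [ 4.95794917e-01,  3.23627353e-01,  8.05886305e-01,
        -3.67115463e+02],
       [-6.59461727e-01, -4.63498965e-01,  5.91843679e-01,
        -9.85571496e+02],
       [ 0.00000000e+00,  0.00000000e+00,  0.00000000e+00,
         1.00000000e+00]])}
top {'vfov': 45.692112417761855, 'cx': 320.50787118793687, 'cy': 199.4508659029038, 'view': array([[ 7.36379280e-03, -9.99808190e-01, -1.81482083e-02,
         8.04798968e+01],
       [ 9.96059128e-01,  5.72963918e-03,  8.85064148e-02,
        -5.51648678e+02],
       [-8.83854557e-02, -1.87284314e-02,  9.95910266e-01,
        -1.29621752e+03],
       [ 0.00000000e+00,  0.00000000e+00,  0.00000000e+00,
         1.00000000e+00]])}
```

View pics/scene0.png

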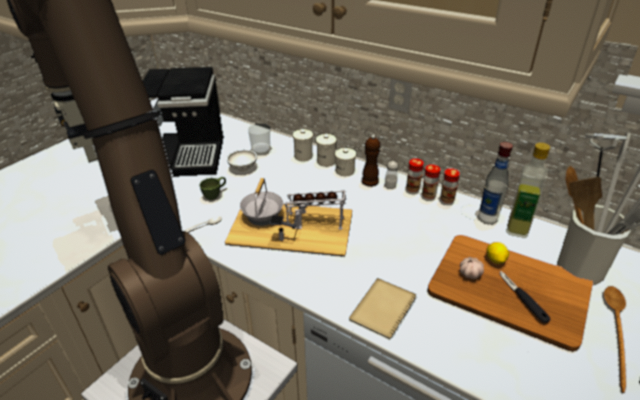

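View pics/top0.png

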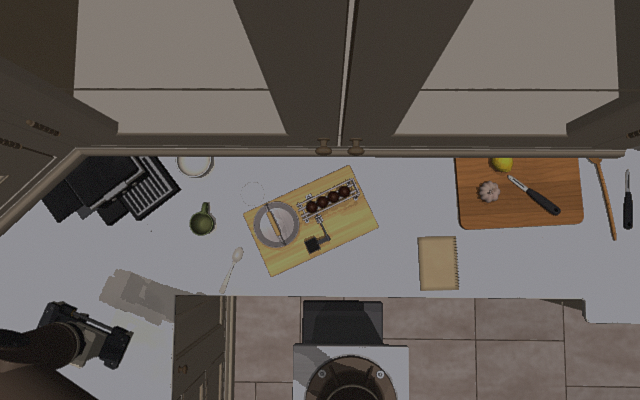

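The top view shows the board with corners near (243,211), (350,166), (379,228) and (271,276). The dish is at (276,224), the grip runs (267,205)–(284,243), the pad is at (313,244) and the balls lie along (312,207)–(345,191). Next I'll measure these points.

```bash
cat > h.py <<'E'
import numpy as np,cv2
def ray(c,u,v):
    f=200/np.tan(np.radians(c['vfov']/2));V=c['view'];R=V[:3,:3]
    d=R.T@np.array([(u-c['cx'])/f,-(v-c['cy'])/f,-1]);return -R.T@V[:3,3],d
def onz(c,u,v,z):
    o,d=ray(c,u,v);return o+d*(z-o[2])/d[2]
def proj(c,p):
    f=200/np.tan(np.radians(c['vfov']/2));q=c['view'][:3,:3]@p+c['view'][:3,3]
    return np.array([c['cx']-f*q[0]/q[2],c['cy']+f*q[1]/q[2]])
def tri(rs):
    A=np.zeros((3,3));b=np.zeros(3)
    for o,d in rs:
        d=d/np.linalg.norm(d);M=np.eye(3)-np.outer(d,d);A+=M;b+=M@o
    return np.linalg.solve(A,b)
E
python3 - <<'E'
from h import *
from rig import cams
c=cams.calibration('top');im=cv2.imread('pics/top0.png');hsv=cv2.cvtColor(im,cv2.COLOR_BGR2HSV)
m=cv2.inRange(hsv,(15,60,110),(32,255,255));m[:,:235]=0;m[:,390:]=0;m[:160]=0;m[282:]=0
k=np.ones((9,9),np.uint8)
n,l,st,_=cv2.connectedComponentsWithStats(m);i=1+np.argmax(st[1:,4]);pts=np.argwhere(l==i)[:,::-1].astype(np.float32)
W=np.array([onz(c,u,v,14)[:2] for u,v in pts],np.float32)
r=cv2.minAreaRect(W);print('rect',r);box=cv2.boxPoints(r)
print(box)
# balls
hs=im[160:240,295:365].astype(int);dm=((im.max(2)<70)*255).astype(np.uint8)
dm2=dm.copy();dm2[:,:290]=0;dm2[:,375:]=0;dm2[:175]=0;dm2[270:]=0
n,l,st,ce=cv2.connectedComponentsWithStats(dm2)
for i in range(1,n):
    if st[i,4]>12: print(st[i],ce[i],onz(c,*ce[i],83)[:2],onz(c,*ce[i],95)[:2])
a=cv2.resize(im[155:285,235:390],None,fx=4,fy=4,interpolation=cv2.INTER_CUBIC)
cs=cv2.resize(cv2.imread('pics/scene0.png')[165:260,215:365],None,fx=4,fy=4,interpolation=cv2.INTER_CUBIC)
cv2.imwrite('pics/topcrop.png',a);cv2.imwrite('pics/scrop.png',cs)
E
```

```text
rect ((494.1180419921875, 112.96843719482422), (194.6125030517578, 330.12591552734375), 25.107566833496094)
[[335.9666    221.14616  ]
 [476.04535   -77.78707  ]
 [652.2695      4.7907104]
 [512.19073   303.72394  ]]
[306 185  46  29 486] [327.58436214 199.17695473] [546.81864639  64.1838207 ] [545.74565413  64.13770979]
[320 224   6  11  15] [323.13333333 228.86666667] [467.86526645  75.48507327] [467.54528608  75.33117752]
[305 235  25  18 213] [314.80751174 243.28638498] [429.70265178  97.20681818] [429.74664445  96.84575294]
```

View pics/topcrop.png

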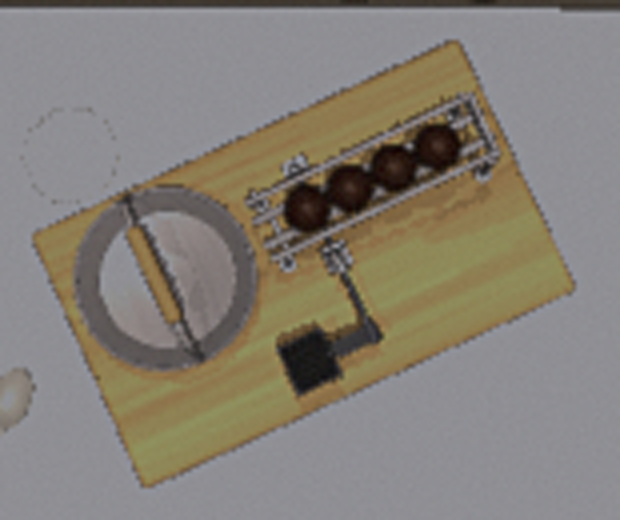

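The crop agrees with the board fit (194.6 × 330 mm against 196 × 332 mm). It puts the socket near (480,204), the dispenser x axis at −64.9°, and the pad at crop (308,360), about (425,104). I'll move above the pad with the fingers shut.

>>> play_rows --hand 0 --rows '[[[-15,-15,0],[0,0,0]],[[-31,-32,0],[0,0,0]],[[-31,-32,0],[0,0,0]],[[-31,-32,0],[0,0,0]],[[-31,-32,0],[0,0,0]],[[-31,-32,0],[0,0,0]],[[-31,-32,0],[0,0,0]],[[-31,-32,0],[0,0,0]],[[-31,-32,0],[0,0,0]],[[-31,-32,0],[0,0,0]],[[-31,-32,0],[0,0,0]],[[-30,-32,0],[0,0,0]]]'

```text
time: 1.3
ee_pos: [426.2, 103.6, 226.7]
eef_rot: [[-0.926, 0.376, 0.0], [0.376, 0.926, 0.0], [-0.0, 0.0, -1.0]]
ft_force: [1.4, -0.1, 0.3]
opening: 2.0
gripper_force: 0.0
```

>>> play_rows --rows '[[[0,0,0],[0,0,8]],[[0,0,0],[0,0,8]],[[0,0,0],[0,0,8]],[[0,0,0],[0,0,8]],[[0,0,0],[0,0,8]],[[0,0,0],[0,0,8]],[[0,0,0],[0,0,8]],[[0,0,0],[0,0,8]],[[0,0,0],[0,0,8]],[[0,0,0],[0,0,8]],[[0,0,0],[0,0,8]],[[0,0,0],[0,0,8]]]'

```text
time: 2.5
ee_pos: [425.7, 105.3, 226.5]
eef_rot: [[0.476, 0.879, -0.0], [0.879, -0.476, -0.0], [-0.0, -0.0, -1.0]]
ft_force: [-0.4, -0.3, -0.1]
opening: 0.3
gripper_force: 0.0
```

>>> play_rows --rows '[[[0,0,0],[0,0,8]],[[0,0,0],[0,0,8]],[[0,0,0],[0,0,8]],[[0,0,0],[0,0,8]],[[0,0,0],[0,0,4.8]],[[0,0,0],[0,0,0]]]'

```text
time: 3.1
ee_pos: [425.7, 105.4, 226.5]
eef_rot: [[0.906, 0.423, -0.0], [0.423, -0.906, -0.0], [-0.0, -0.0, -1.0]]
ft_force: [-0.2, 0.6, -0.2]
opening: 0.2
gripper_force: 0.0
```

Run:
```python
from h import *
from rig import status,cams
s=status.observe();print(s['time'],s['ee_pos'],s['joint_positions'],s['ft_force'],s['opening']);print(s['eef_rot'].round(4) if hasattr(s['eef_rot'],'round') else s['eef_rot'])
cw=cams.calibration('wrist');print(cw)
im=cams.snapshot('wrist')[:,:,::-1];cv2.imwrite('pics/w1.png',im)
np.save('w1.npy',cw['view'])
for n,p in dict(pad=[425,104,83],sock=[480.3,203.7,14],grip=[480.3,203.7,119],tcp=s['ee_pos']).items(): print(n,proj(cw,np.array(p,float)))
ct=cams.calibration('top')
for u,v,z in [(312,245,83),(273.75,224.25,119),(276.3,224.25,61)]: print(onz(ct,u,v,z))
```

```text
3.1 [425.72088645 105.40726055 226.53335562] [-0.83084094  0.12265946  0.52629818  2.03246011 -0.0728401   1.00462693
 -1.40272602] [-0.21987783  0.61407482 -0.23265942] 0.22745321507077626
[[ 9.061e-01  4.230e-01 -4.000e-04]
 [ 4.230e-01 -9.061e-01 -2.000e-04]
 [-5.000e-04 -0.000e+00 -1.000e+00]]
{'vfov': 70.69876316947472, 'cx': 320.7776030305859, 'cy': 199.10451366279705, 'view': array([[ 4.22192591e-01, -9.06506103e-01, -3.18367051e-04,
        -8.38810856e+01],
       [ 8.64883242e-01,  4.02912472e-01, -2.99396922e-01,
        -3.73773516e+02],
       [ 2.71533411e-01,  1.26127812e-01,  9.54128598e-01,
        -5.20305981e+02],
       [ 0.00000000e+00,  0.00000000e+00,  0.00000000e+00,
         1.00000000e+00]])}
pad [321.90301201 189.31366304]
sock [267.92758093 103.05790331]
grip [246.76651566 100.0315435 ]
tcp [321.14867924 248.8577032 ]
[425.14347522 104.5824279   83.        ]
[477.91173603 202.41285665 119.        ]
[480.02686218 202.303914    61.        ]
```

View pics/w1.png

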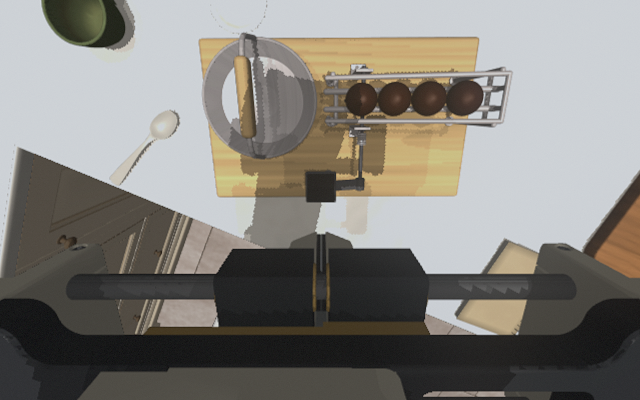

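The wrist view shows the pad at about (320,186), the grip from (240,57) to (249,136), and the dish rim centred near (260,97). I'll refine the positions from these.

Run:
```python
from h import *
from rig import status,cams
cw=cams.calibration('wrist');cw['view']=np.load('w1.npy');ct=cams.calibration('top')
im=cv2.imread('pics/w1.png');hsv=cv2.cvtColor(im,cv2.COLOR_BGR2HSV)
m=(im.max(2)<60).astype(np.uint8);m[:165]=0;m[206:]=0;m[:,:300]=0;m[:,336:]=0
uv=np.argwhere(m)[:,::-1];r=cv2.minAreaRect(uv.astype(np.float32));print('pad px',r);pp=onz(cw,*r[0],83);print(pp)
print('pad tri',tri([ray(cw,*r[0]),ray(ct,312,245)]))
g=cv2.inRange(hsv,(10,90,90),(30,255,255));g[:45]=0;g[145:]=0;g[:,:225]=0;g[:,262:]=0
n,l,st,ce=cv2.connectedComponentsWithStats(g);i=1+np.argmax(st[1:,4])
p=np.argwhere(l==i)[:,::-1].astype(np.float32);r=cv2.minAreaRect(p);print('grip',r,cv2.boxPoints(r).round(1).tolist())
b=cv2.boxPoints(r)
print(onz(cw,*r[0],119),'tri',tri([ray(cw,*r[0]),ray(ct,273.75,224.25)]))
d=sorted([((b[i]+b[(i+1)%4])/2).tolist()+[np.linalg.norm(b[i]-b[(i+1)%4])] for i in range(4)],key=lambda q:q[2])[:2]
A,B=[onz(cw,q[0],q[1],119)[:2] for q in d];print(A,B,np.linalg.norm(A-B),np.degrees(np.arctan2(*(A-B)[::-1])))
# board
m=cv2.inRange(hsv,(12,60,110),(32,255,255));m[205:]=0;m[:,:190]=0;m[:,490:]=0;m[:30]=0
W=np.array([onz(cw,u,v,14)[:2] for v,u in np.argwhere(m)],np.float32);r=cv2.minAreaRect(W);print(r)
```

```text
pad px ((320.5, 186.0), (30.0, 29.0), 90.0)
[427.78386202 107.01121408  83.        ]
pad tri [424.87662039 105.32070247  70.12285845]
grip ((244.09552001953125, 96.43943786621094), (81.8996353149414, 13.523472785949707), 84.19327545166016) [[233.1999969482422, 56.400001525878906], [246.6999969482422, 55.0], [255.0, 136.5], [241.5, 137.89999389648438]]
[482.12357656 206.89908145 119.        ] tri [480.1174476 203.6498057 124.3543837]
[511.32335518 221.45889958] [450.44675845 191.10414326] 68.02478416461243 26.502114236500226
((495.26611328125, 114.90394592285156), (192.5506591796875, 327.89697265625), 25.279184341430664)
```

>>> play_rows --rows '[[[0,0,10],[0,0,0]],[[0,0,20],[0,0,0]],[[0,0,25],[0,0,0]],[[0,0,25],[0,0,0]],[[0,0,25],[0,0,0]],[[0,0,20],[0,0,0]],[[0,0,9],[0,0,0]],[[0,0,0],[0,0,0]]]'

```text
time: 3.95
ee_pos: [425.1, 104.9, 91.6]
eef_rot: [[0.905, 0.425, -0.002], [0.425, -0.905, -0.001], [-0.003, 0.0, -1.0]]
ft_force: [0.1, 0.2, 0.3]
opening: 0.7
gripper_force: 0.0
```

>>> play_rows --rows '[[[0,0,3],[0,0,0]],[[0,0,3],[0,0,0]],[[0,0,3],[0,0,0]],[[0,0,3],[0,0,0]],[[0,0,3],[0,0,0]],[[0,0,0],[0,0,0]]]'

```text
time: 4.55
ee_pos: [426.1, 106.2, 77.7]
eef_rot: [[0.905, 0.425, 0.0], [0.425, -0.905, 0.001], [0.001, -0.001, -1.0]]
ft_force: [-1.2, 4.8, 4.7]
opening: 0.3
gripper_force: 2.5
```

>>> play_rows --rows '[[[0,-0.6,3],[0,0,0]],[[0,-0.6,3],[0,0,0]],[[0,-0.6,3],[0,0,0]],[[0,-0.4,2],[0,0,0]],[[0,0,0],[0,0,0]]]'

```text
time: 5.05
ee_pos: [425.4, 107.8, 66.8]
eef_rot: [[0.905, 0.424, 0.001], [0.424, -0.905, 0.0], [0.001, -0.0, -1.0]]
ft_force: [-2.3, 4.4, 5.9]
opening: 0.5
gripper_force: 3.3
```

>>> play_rows --rows '[[[0,0,2],[0,0,0]],[[0,0,1.5],[0,0,0]],[[0,0,1.5],[0,0,0]],[[0,0,0],[0,0,0]]]'

```text
time: 5.45
ee_pos: [425.4, 107.8, 62.0]
eef_rot: [[0.905, 0.424, 0.001], [0.424, -0.905, 0.001], [0.001, -0.0, -1.0]]
ft_force: [-0.7, 4.3, 6.6]
opening: 0.3
gripper_force: 3.7
```

>>> play_rows --rows '[[[0,0,1.5],[0,0,0]],[[0,0,1.5],[0,0,0]],[[0,0,0],[0,0,0]]]'

```text
time: 5.75
ee_pos: [425.7, 107.8, 60.0]
eef_rot: [[0.906, 0.424, 0.001], [0.424, -0.906, 0.002], [0.002, -0.001, -1.0]]
ft_force: [-7.4, 2.0, 31.5]
opening: 0.6
gripper_force: 14.6
```

Run:
```python
from h import *
from rig import status,cams
s=status.observe();print(s['time'],s['ee_pos'],s['ft_force'])
im=cams.snapshot('wrist')[:,:,::-1];cv2.imwrite('pics/w2.png',im)
```

```text
5.75 [425.66579103 107.80189251  60.03935229] [-7.43423807  2.0069266  31.5227936 ]
```

View pics/w2.png

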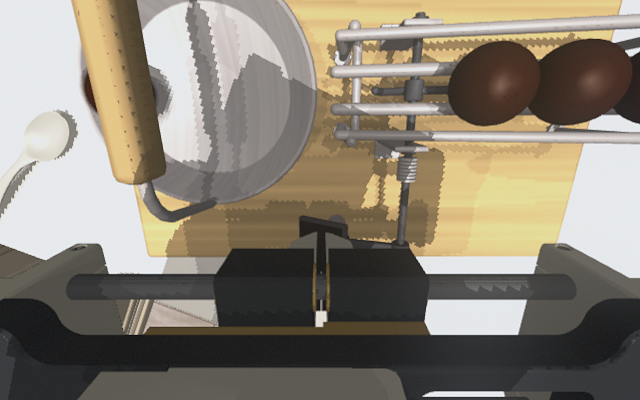

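At 31.5 N the pedal is on its stop. One ball is in the dish (seen at (93,90) behind the grip) and the rest are held on the rack. I'll release the pedal.

>>> play_rows --rows '[[[0,0,-4],[0,0,0]],[[0,0,-6],[0,0,0]],[[0,0,-8],[0,0,0]],[[0,0,-12],[0,0,0]],[[0,0,-20],[0,0,0]],[[0,0,-25],[0,0,0]],[[0,0,-25],[0,0,0]],[[0,0,-25],[0,0,0]],[[0,0,-20],[0,0,0]],[[0,0,-10],[0,0,0]],[[0,0,0],[0,0,0]]]'

```text
time: 6.9
ee_pos: [425.6, 107.3, 214.5]
eef_rot: [[0.906, 0.424, 0.002], [0.424, -0.906, 0.001], [0.002, -0.0, -1.0]]
ft_force: [-0.1, -0.4, 0.2]
opening: 0.6
gripper_force: 0.0
```

Run:
```python
from h import *
from rig import status,cams
s=status.observe();p=s['ee_pos'];R=np.array(s['eef_rot']);print(s['time'],p,s['ft_force'])
d=np.array([480.3,204.5,p[2]])-p;print('to grip, tool axes',R.T@d,'yaw tool y',np.degrees(np.arctan2(R[1,1],R[0,1])))
```

```text
6.9 [425.57375287 107.34056299 214.54686867] [-0.13308223 -0.38824358  0.2376063 ]
to grip, tool axes [ 90.74981826 -64.80244258   0.17957045] yaw tool y -64.92066208457469
```

>>> play_rows --hand 65 --force 30 --rows '[[[10,-8,0],[0,0,-1.4]],[[20,-14,0],[0,0,0]],[[20,-14,0],[0,0,0]],[[20,-14,0],[0,0,0]],[[15,-12,0],[0,0,0]],[[5,-3,0],[0,0,0]],[[0,0,0],[0,0,0]],[[0,0,0],[0,0,0]]]'

```text
time: 7.7
ee_pos: [476.4, 204.6, 213.0]
eef_rot: [[0.895, 0.446, -0.001], [0.446, -0.895, -0.001], [-0.002, 0.001, -1.0]]
ft_force: [0.1, 0.6, 1.1]
opening: 57.6
gripper_force: 0.0
```

Run:
```python
from h import *
from rig import status,cams
s=status.observe();p=s['ee_pos'];R=np.array(s['eef_rot']);print(s['time'],p,R.round(3).tolist(),s['opening'],s['joint_positions'])
cw=cams.calibration('wrist');im=cams.snapshot('wrist')[:,:,::-1];cv2.imwrite('pics/w3.png',im);np.save('w3.npy',cw['view'])
np.save('w3p.npy',np.c_[R,p]);t=cams.snapshot('top')[:,:,::-1];cv2.imwrite('pics/top3.png',t)
print(proj(cw,np.array([480.3,204.5,119.])))
```

```text
7.7 [476.42375204 204.6031532  213.04156308] [[0.895, 0.446, -0.001], [0.446, -0.895, -0.001], [-0.002, 0.001, -1.0]] 57.61766040803669 [-0.89865584  0.28740319  0.49646846  1.87796806 -0.15876516  1.01660738
 -1.44416988]
[322.93185766 198.47438033]
```

View pics/w3.png

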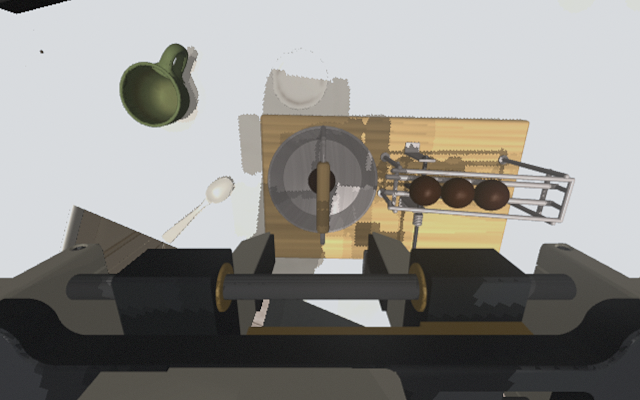

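The grip is centred at (323,198), as predicted, and aligned with the tool. The ball is in the dish and three balls remain on the rack. I'll descend to grasp height.

>>> play_rows --rows '[[[2,1,10],[0,0,0]],[[1.5,0.8,20],[0,0,0]],[[0,0,20],[0,0,0]],[[0,0,20],[0,0,0]],[[0,0,18],[0,0,0]],[[0,0,15],[0,0,0]],[[0,0,8],[0,0,0]],[[0,0,2],[0,0,0]],[[0,0,0],[0,0,0]],[[0,0,0],[0,0,0]],[[0,0,0],[0,0,0]]]'

```text
time: 8.9
ee_pos: [481.2, 205.8, 101.4]
eef_rot: [[0.895, 0.446, 0.001], [0.446, -0.895, 0.001], [0.001, -0.0, -1.0]]
ft_force: [0.7, 0.9, -0.6]
opening: 59.4
gripper_force: 0.0
```

Run:
```python
from h import *
from rig import status,cams
s=status.observe();p=s['ee_pos'];R=np.array(s['eef_rot']);print(s['time'],p,R.round(4).tolist(),s['opening'],s['ft_force'],s['moment'])
cw=cams.calibration('wrist');im=cams.snapshot('wrist')[:,:,::-1];cv2.imwrite('pics/w4.png',im)
print(proj(cw,p+R@np.array([0,0,-19])))
```

```text
8.9 [481.24162353 205.7991501  101.38944898] [[0.895, 0.4461, 0.0011], [0.4461, -0.895, 0.0008], [0.0013, -0.0002, -1.0]] 59.414641074579336 [ 0.70579431  0.88742316 -0.62432247] [-0.04005179  0.18828289  0.01281132]
[321.10545635 264.81072333]
```

View pics/w4.png

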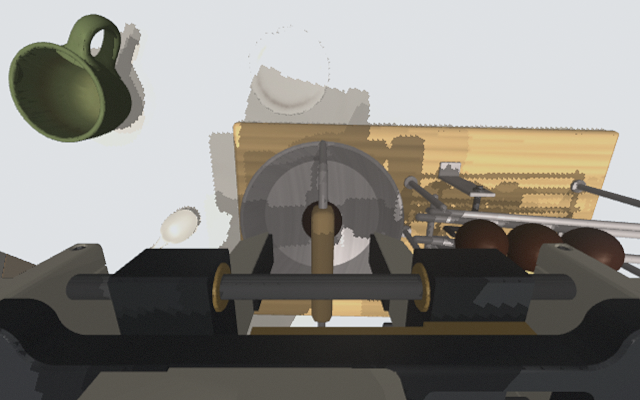

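The grip sits centred between the open fingers (column 322, rows 205–322), with the ball under it. I'll close the gripper and let the ball settle.

>>> play_rows --hand 0 --force 40 --rows '[[[0,0,0],[0,0,0]],[[0,0,0],[0,0,0]],[[0,0,0],[0,0,0]],[[0,0,0],[0,0,0]],[[0,0,0],[0,0,0]],[[0,0,0],[0,0,0]],[[0,0,0],[0,0,0]],[[0,0,0],[0,0,0]],[[0,0,0],[0,0,0]],[[0,0,0],[0,0,0]],[[0,0,0],[0,0,0]],[[0,0,0],[0,0,0]]]'

```text
time: 10.15
ee_pos: [480.7, 205.6, 100.7]
eef_rot: [[0.895, 0.446, -0.0], [0.446, -0.895, 0.0], [-0.0, -0.0, -1.0]]
ft_force: [-1.2, -0.5, -2.4]
opening: 11.6
gripper_force: 40.0
```

>>> play_rows --rows '[[[0,0,0],[0,0,0]],[[0,0,0],[0,0,0]],[[0,0,0],[0,0,0]],[[0,0,0],[0,0,0]],[[0,0,0],[0,0,0]],[[0,0,0],[0,0,0]],[[0,0,0],[0,0,0]],[[0,0,0],[0,0,0]],[[0,0,0],[0,0,0]],[[0,0,0],[0,0,0]],[[0,0,0],[0,0,0]],[[0,0,0],[0,0,0]]]'

```text
time: 11.35
ee_pos: [480.8, 205.6, 100.8]
eef_rot: [[0.895, 0.446, 0.0], [0.446, -0.895, 0.0], [0.0, -0.0, -1.0]]
ft_force: [-0.3, 0.8, -2.3]
opening: 11.4
gripper_force: 40.0
```

>>> play_rows --rows '[[[0,0,0],[0,0,-0.5]],[[0,0,0],[0,0,-1]],[[0,0,0],[0,0,-1.5]],[[0,0,0],[0,0,-2]],[[0,0,0],[0,0,-2.5]],[[0,0,0],[0,0,-2.5]],[[0,0,0],[0,0,-2.5]],[[0,0,0],[0,0,-2.5]]]'

```text
time: 12.15
ee_pos: [480.8, 205.5, 100.8]
eef_rot: [[0.747, 0.665, 0.0], [0.665, -0.747, 0.0], [0.0, 0.0, -1.0]]
ft_force: [0.5, -0.1, -2.2]
opening: 11.2
gripper_force: 40.0
```

>>> play_rows --rows '[[[0,0,0],[0,0,-2.5]],[[0,0,0],[0,0,-2.5]],[[0,0,0],[0,0,-2.5]],[[0,0,0],[0,0,-2.5]],[[0,0,0],[0,0,-2.5]],[[0,0,0],[0,0,-2.5]],[[0,0,0],[0,0,-2.5]],[[0,0,0],[0,0,-2.5]],[[0,0,0],[0,0,-2.5]],[[0,0,0],[0,0,-2.5]],[[0,0,0],[0,0,-2.5]],[[0,0,0],[0,0,-2.5]]]'

```text
time: 13.35
ee_pos: [480.9, 205.5, 100.8]
eef_rot: [[0.314, 0.949, 0.0], [0.949, -0.314, 0.0], [0.0, 0.0, -1.0]]
ft_force: [0.1, -0.2, -1.7]
opening: 11.9
gripper_force: 40.0
```

Run:
```python
from rig import status
import numpy as np
s=status.observe();R=np.array(s['eef_rot']);print(s['time'],s['ee_pos'],s['ft_force'],s['moment'],s['joint_positions'][6],'turned',np.degrees(np.arctan2(R[1,1],R[0,1]))+64.85)
```

```text
13.35 [480.86732735 205.5131437  100.763632  ] [ 0.10209391 -0.15719188 -1.71402409] [-0.11575051  0.12368643 -0.02844286] -0.6922070813457236 turned 46.54157157514456
```

>>> play_rows --rows '[[[0,0,0],[0,0,-2.5]],[[0,0,0],[0,0,-2.5]],[[0,0,0],[0,0,-2.5]],[[0,0,0],[0,0,-2.5]],[[0,0,0],[0,0,-2.5]],[[0,0,0],[0,0,-2.5]],[[0,0,0],[0,0,-2.5]],[[0,0,0],[0,0,-2.5]],[[0,0,0],[0,0,-2.5]],[[0,0,0],[0,0,-2.5]],[[0,0,0],[0,0,-2.5]],[[0,0,0],[0,0,-2.5]]]'

```text
time: 14.55
ee_pos: [480.9, 205.5, 100.8]
eef_rot: [[-0.202, 0.979, 0.0], [0.979, 0.202, 0.0], [-0.0, 0.0, -1.0]]
ft_force: [0.9, 1.1, -2.0]
opening: 11.4
gripper_force: 40.0
```

>>> play_rows --rows '[[[0,0,0],[0,0,-2.5]],[[0,0,0],[0,0,-2.5]],[[0,0,0],[0,0,-2]],[[0,0,0],[0,0,-2]],[[0,0,0],[0,0,-1.5]],[[0,0,0],[0,0,-1]],[[0,0,0],[0,0,-1]],[[0,0,0],[0,0,-0.5]],[[0,0,0],[0,0,0]],[[0,0,0],[0,0,0]]]'

```text
time: 15.55
ee_pos: [480.8, 205.6, 100.7]
eef_rot: [[-0.414, 0.91, 0.0], [0.91, 0.414, 0.0], [0.0, 0.0, -1.0]]
ft_force: [0.6, -0.4, -2.5]
opening: 11.6
gripper_force: 40.0
```

Run:
```python
from rig import status,cams
import numpy as np,cv2
s=status.observe();R=np.array(s['eef_rot']);print(s['time'],s['ee_pos'],s['ft_force'],s['moment'],s['joint_positions'][6],'turned',np.degrees(np.arctan2(R[1,1],R[0,1]))+64.85)
cv2.imwrite('pics/w5.png',cams.snapshot('wrist')[:,:,::-1])
```

```text
15.55 [480.80806544 205.57434869 100.7355767 ] [ 0.58733405 -0.430415   -2.47073971] [-0.018344    0.0492366   0.02589511] -0.06172423802027182 turned 89.32747293568374
```

View pics/w5.png

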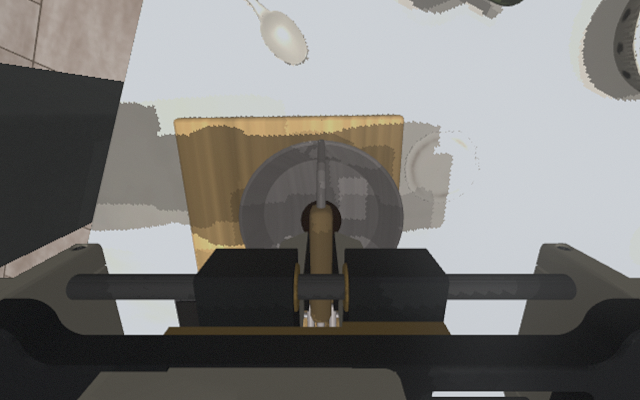

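The dish has turned with the tool to 89°, and the ball is central at (321,217). I'll lift gently.

>>> play_rows --rows '[[[0,0,-0.5],[0,0,0]],[[0,0,-1],[0,0,0]],[[0,0,-1.5],[0,0,0]],[[0,0,-2],[0,0,0]],[[0,0,-2],[0,0,0]],[[0,0,-2],[0,0,0]]]'

```text
time: 16.2
ee_pos: [480.9, 205.6, 110.0]
eef_rot: [[-0.415, 0.91, 0.0], [0.91, 0.415, 0.0], [0.0, 0.0, -1.0]]
ft_force: [0.3, -0.6, -2.1]
opening: 11.7
gripper_force: 40.0
```

>>> play_rows --rows '[[[0,0,-2.5],[0,0,0]],[[0,0,-3],[0,0,0]],[[0,0,-3.5],[0,0,0]],[[0,0,-4],[0,0,0]],[[0,0,-4],[0,0,0]],[[0,0,-4],[0,0,0]],[[0,0,-4],[0,0,0]],[[0,0,-4],[0,0,0]],[[0,0,-4],[0,0,0]],[[0,0,-4],[0,0,0]],[[0,0,-4],[0,0,0]],[[0,0,-4],[0,0,0]]]'

```text
time: 17.4
ee_pos: [480.8, 205.6, 155.1]
eef_rot: [[-0.415, 0.91, -0.0], [0.91, 0.415, 0.0], [0.0, -0.0, -1.0]]
ft_force: [0.2, 0.4, -1.4]
opening: 11.6
gripper_force: 40.0
```

>>> play_rows --rows '[[[0,0,-4],[0,0,0]],[[0,0,-4],[0,0,0]],[[0,0,-4],[0,0,0]],[[0,0,-4],[0,0,0]],[[0,0,-4],[0,0,0]],[[0,0,-4],[0,0,0]],[[0,0,-4],[0,0,0]],[[0,0,-4],[0,0,0]],[[0,0,-4],[0,0,0]],[[0,0,-4],[0,0,0]],[[0,0,-3.5],[0,0,0]],[[0,0,-2],[0,0,0]]]'

```text
time: 18.6
ee_pos: [481.0, 205.6, 200.7]
eef_rot: [[-0.415, 0.91, 0.0], [0.91, 0.415, 0.0], [0.0, 0.0, -1.0]]
ft_force: [-0.7, -0.3, -2.4]
opening: 11.8
gripper_force: 40.0
```

>>> play_rows --rows '[[[0,0,-1],[0,0,0]],[[0,0,0],[0,0,0]],[[0,0,0],[0,0,0]],[[0,0,0],[0,0,0]],[[0,0,0],[0,0,0]],[[0,0,0],[0,0,0]],[[0,0,0],[0,0,0]],[[0,0,0],[0,0,0]],[[0,0,0],[0,0,0]],[[0,0,0],[0,0,0]],[[0,0,0],[0,0,0]],[[0,0,0],[0,0,0]]]'

```text
time: 19.8
ee_pos: [480.8, 205.6, 201.2]
eef_rot: [[-0.415, 0.91, 0.0], [0.91, 0.415, 0.0], [0.0, 0.0, -1.0]]
ft_force: [-0.0, -0.2, -1.6]
opening: 11.9
gripper_force: 40.0
```

Run:
```python
from rig import status,cams
import numpy as np,cv2
s=status.observe();R=np.array(s['eef_rot']);print(s['time'],s['ee_pos'],R[:,2],s['ft_force'],s['moment'],s['opening'])
a=cams.snapshot('wrist')[100:330,150:490,::-1];b=cams.snapshot('scene')[130:260,200:370,::-1]
a=cv2.resize(a,(444,300));b=cv2.resize(b,(340,260),interpolation=cv2.INTER_CUBIC);b=cv2.copyMakeBorder(b,0,40,0,0,cv2.BORDER_CONSTANT)
cv2.imwrite('pics/w6.png',np.hstack([a,b]))
```

```text
19.8 [480.84115232 205.56669676 201.22901488] [ 2.47964555e-05  1.68312285e-05 -1.00000000e+00] [-0.03457592 -0.19252056 -1.59810546] [-0.06155224  0.03323217  0.00373187] 11.88381586637705
```

View pics/w6.png

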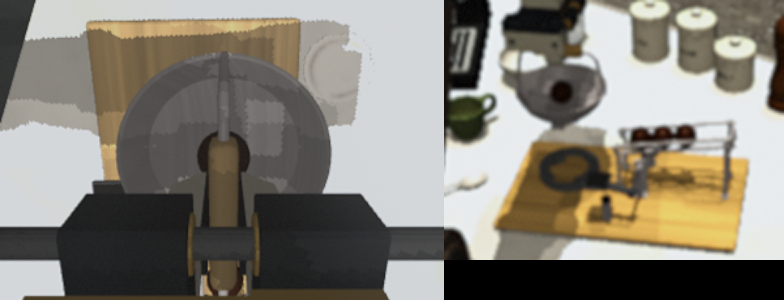

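The dish is up 100 mm and level, clear of the socket. The ball is in the middle and three balls are still on the rack, so I'm handing it in.

```bash
python3 -c "
from rig import robot
print(robot.finish_job())"
```

```text
the job is handed in; nothing more can be done
None
```

I handed the job in at about 20 s: one chocolate dispensed, dish turned 89° to unlock it, then lifted about 100 mm and held level with the ball in the middle; the other three are still on the rack (no verdict was returned).

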